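# Press a filter cartridge home with the hinged clamp

### The job

Stand the tall, slim filter cartridge, tapered end down, in the round bore of the clamp fixture and let go of it; it stops a little short of its full depth. Then swing the hinged clamp over and, pressing with the clamp and not with the gripper on the cartridge, drive it in until it is fully home and press it firmly on its stop for a moment, a good deal harder than it took to slide it in (about 35 N on the cartridge, never over 60 N). Let go with the clamp left down on the cartridge, and leave the other things on the bench where they are.

Things in the scene. Friction and masses are not known exactly. Their poses are not given: they have to be found in the camera images.
- cartridge: Filter cartridge, a plain aluminium cylinder with two dark bands near its flat top; diameter 44 mm, 78 mm tall, 0.15 to 0.31 kg; its lowest 7 mm taper to 33 mm diameter. Taller and slimmer than the short filter. Origin at the centre of its underside, z up along its axis. It starts upright on the bench and may be exchanged in place with the short filter or the jar
- cartridge_top (a point): Centre of the cartridge's flat top, 78 mm above its origin
- fixture: Clamp fixture bolted to the bench: aluminium base 120 x 190 x 12 mm (x, y, z; centred at y = +25 mm), on it a dark steel block 80 x 80 mm with its top at 47 mm and a vertical round bore about 1.5 mm wider than the cartridge; two posts, 38 mm (x) by 30 mm, 137 mm high, carry the hinge at y = +75 mm. Origin on the bench under the bore axis, z up, y from the bore to the hinge, x parallel to the hinge pin
- bore_mouth (a point): Centre of the bore's mouth, 47 mm above the fixture's origin; the rim has a 2 mm chamfer
- seat: Brass seat disc inside the bore, on which the cartridge stands; origin at the centre of its top, 25 mm above the bench at the start (22 mm below the mouth). It is stiff: it stays until pushed with about 20 N, then slides down under that same force for 8 mm to a hard stop 17 mm above the bench, and stays there. Home means that stop
- clamp: Clamp arm hinged on the fixture. Origin on the hinge axis; x along the hinge (fixture's x), -y along the arm to its grip; with the arm level over the bore its axes are parallel to the fixture's. It starts open, 1.7 to 1.95 rad up from level, leaning away from the bore. Stiff hinge (0.3 N m): it stays where it is left
- foot_mount (a point): Where the foot's screw spindle passes the arm's middle line, 75 mm from the hinge. Its slick round plastic foot (18 mm wide) ends about 30 mm under it, but is screwed in or out by up to 5 mm and not measured: with the cartridge home the arm ends within 0.07 rad of level, and is 0.11 rad higher when the foot first touches. Feel for it. Press 25 N or more at home (aim at 35 N for 0.3 s)
- clamp_hinge (a point): Hinge axis of the clamp, 75 mm from the bore axis along the fixture's +y, 125 mm above the bench
- clamp_handle (a point): Centre of the black rubber cross grip at the arm's free end, 170 mm from the hinge: a roller 24 mm in diameter, 34 mm long, parallel to the hinge. The arm is a 16 x 16 mm steel bar. Pinched on its two ends the grip pivots between the fingers. It moves 2.27 times as far as the foot: about 11 N down on it drives the seat, about 17 N gives 35 N under the foot
- short_filter: Bystander: short, wide aluminium filter can, diameter 68 mm, 58 mm tall; origin under its centre
- jar: Bystander: glass jar with a steel lid, diameter 60 mm, 85 mm tall; origin under its centre
- wrench: Bystander: wrench lying on the bench
- screwdriver: Bystander: screwdriver lying on the bench
- hammer: Bystander: hammer lying on the bench
- spray_can: Bystander: steel can, diameter 52 mm, 170 mm tall, standing
- bearing: Bystander: steel bearing ring, diameter 62 mm, 18 mm high, lying flat

How it is judged (in metres and radians):
On the way, in this order (a step that is already met when the one before it is completed fails the run):
1. the cartridge stands in the bore on its raised seat, let go, not yet driven home (horizontal distance between cartridge and bore_mouth below 0.004 m and angle between cartridge's own z axis and vertical below 0.08 rad and z of cartridge in the frame of fixture between 0.0205 and 0.029 m and contact force between the fingers and cartridge below 0.1 N), for 0.2 s.
2. the clamp's foot presses on the cartridge while it still stands proud (horizontal distance between cartridge and bore_mouth below 0.004 m and angle between cartridge's own z axis and vertical below 0.08 rad and contact force between clamp and cartridge above 1 N and z of cartridge in the frame of fixture above 0.0195 m and contact force between the fingers and cartridge below 0.1 N), for 0.05 s.
3. the clamp presses the cartridge firmly on its stop (25 N or more) (horizontal distance between cartridge and bore_mouth below 0.004 m and angle between cartridge's own z axis and vertical below 0.08 rad and z of cartridge in the frame of fixture below 0.0185 m and contact force between clamp and cartridge above 25 N and contact force between the fingers and cartridge below 0.1 N), for 0.1 s.
At the end, for the whole second after the job is handed in: Cartridge upright (0.08 rad) in the bore (within 4 mm of its axis), its underside at most 1.5 mm above home, which is 17 mm over the bench; clamp and cartridge at rest, the clamp left down so that its foot still touches the cartridge (horizontal distance between cartridge and bore_mouth below 0.004 m and angle between cartridge's own z axis and vertical below 0.08 rad and z of cartridge in the frame of fixture below 0.0185 m and contact force between clamp and cartridge above 0.2 N and linear speed of cartridge below 0.01 m/s and angular speed of clamp below 0.05 rad/s).
It fails at once if the clamp's foot presses the cartridge with more than 60 N (contact force between clamp and cartridge above 60 N).
It fails at once if the cartridge is forced onto its seat with more than 60 N (contact force between seat and cartridge above 60 N).
It fails at once if a bystander is shoved more than 30 mm or knocked over (distance of any of short_filter, jar, wrench, screwdriver, hammer, spray_can, bearing from where it was at the start of the episode above 0.03 m or angle between any of short_filter, jar, spray_can's own z axis and vertical above 0.5 rad).
It also fails if it takes over 72 s, if anything falls off the work surface, if the arm or the gripper's body presses on something with over 40 N, if the wrist force passes 120 N, or if a joint passes its speed limit or range.

### The arm

A 6-joint arm with a two-finger parallel gripper is mounted at the origin on the work surface. World frame = base frame: x ahead of the robot, y to its left, z up, the work surface at z = 0. Lengths are in mm, angles in rad, forces in N, time in s.
With the tool pointing down it reaches from about 275 to 825 mm from the base axis. Payload 4.9 kg.
Tool frame: the origin (TCP) lies midway between the tips of the shut fingers; the grasp point (between the pads) lies 19 mm behind it; z points along the fingers, y is the line along which they close (so a half turn about z gives the same grasp; the last joint's range is limited). The gripper opens to 85 mm and grips with 20 to 120 N. Pads are 22 mm wide; open, the fingers measure 114 mm over their backs; the gripper's body (76 mm by 85 mm) begins 54 mm behind the grasp point. The pads swing forward as they close: fully open they stand 13 mm farther back than shut.
Start: joints at [1.069, 0.326, -0.193, 1.052, 0, 1.437], TCP at [197.756, 513.236, 231.281] pointing down, gripper open.
Joint ranges: [-2.65, 2.65], [-0.97, 1.79], [-1.3, 1.35], [-1.93, 2.1], [-1.47, 1.37], [-3.14, 3.14]. Speed limits (rad/s): [2.57, 2.57, 3.14, 3.14, 3.14, 3.14].

### API

Orientations are given as a rotation vector (axis times angle).
In Python, from workcell import env gives the robot as it stands.
- The arm moves only by the tool servo_tool, never from a script. Its argument "plan" is a list of rows, each a list of 7 numbers: the shift along the tool's x, y, z in cm, then the turn, a rotation vector about the tool's x, y, z in rad, then the opening, from -1 (shut) to 1 (fully open). In form: [[x, y, z, wx, wy, wz, grip], ...]. A call has 1 to 12 rows; each row is the pose to reach, as a shift and turn from the pose commanded when the call began, along the tool's axes at that moment; what a row does not reach only later rows make up. A row lasts 1/8 s, in which the tool goes at most 62.5 mm and 10.7 degrees, less where a joint would pass 70% of its speed; a pose out of reach is approached as far as the arm can. A call with a gripper value outside its range is refused whole. The fingers move at their own pace and stop on an object; the grip force is fixed at half the most. Time passes only in rows, so rows that repeat a pose let the fingers close. It gives the time, the measured TCP pose, the force, the opening and the grip force at its end, in the units of the state.
- env.read_state(): the state, without advancing time (a new reading comes with each control period).
- env.grab_frame(name): name is "scene" or "side" or "wrist"; returns a dict with "img" (384x512x3 uint8, red, green, blue), "fx", "fy", "cx", "cy" (pixels), "k1" (the pictures are not rectified: a ray, as slopes to the right and down, at radius r is drawn at 1 + k1 r^2 times it, then the intrinsics apply), "R" (3x3) and "t" (3): a world point X has camera coordinates R X + t; the wrist camera has in their place "hand_eye" (4x4, takes a point from camera to tool coordinates, whose origin is the TCP and whose axes are the flange's). Camera axes: x right, y down, z forward; pixel columns grow to the right and rows downward; lengths in mm; the calibration is good to about 2 mm. A picture is of the moment at which its call begins: read the wrist's pose just before it. There is no depth.
- env.job_done(): hands the job in; it is judged then, once.
The state is a dict: "t": time; "q": joint angles; "qvel": joint speeds; "joint_efforts": joint torques, N m; "ee_pos": TCP position; "tcp_rot": TCP orientation; "ft_force": force on the tool from outside, world axes, zero at the start; "torque": the same for the moment, N m; "grip_width": opening from 0.0 (shut) to 1.0 (fully open); "gripper_force": force on a finger pad.
Only numpy, scipy, OpenCV 4.12 (cv2) and the standard library are available. Lean on these libraries where they do the work, as an engineer would, in place of code of your own. Each camera call takes 0.05 s, during which the arm holds its last target. There are 200 camera calls.

## Working session

There is one attempt and no reset: what is moved stays moved. The work goes in short steps, Python scripts to look and compute and a tool call to move; the robot and the scene stay as the last step left them, time stands still between calls to the robot, and variables do not carry over. Pictures are saved under pics/ and viewed, at most 10 in all, crops included, and the job is handed in when it is done.

Besides the shell and the picture viewer there is one more tool, called after "Call:" as name(argument=value, ...) on one line, values as JSON. servo_tool: Moves the arm, as the interface text tells. Its arguments: {"type":"object","properties":{"plan":{"type":"array","items":{"type":"array","items":{"type":"number"}}}},"required":["plan"]}

```bash
mkdir -p pics; cat > h.py <<'E'
import numpy as np, cv2
from scipy.spatial.transform import Rotation as Ro
from scipy.optimize import least_squares
from workcell import env
def cam(n):
    s=env.read_state(); f=env.grab_frame(n); 
    f={k:(np.array(v) if not isinstance(v,(int,float)) else v) for k,v in f.items()}
    if 'hand_eye' in f:
        T=np.eye(4);T[:3,:3]=Ro.from_rotvec(s['tcp_rot']).as_matrix();T[:3,3]=s['ee_pos']
        W=np.linalg.inv(T@f['hand_eye']); f['R'],f['t']=W[:3,:3],W[:3,3]
    return f
def proj(f,X):
    c=np.atleast_2d(X)@f['R'].T+f['t']; a=c[:,:2]/c[:,2:]
    a=a*(1+f['k1']*(a**2).sum(1,keepdims=True))
    return a*[f['fx'],f['fy']]+[f['cx'],f['cy']]
def ray(f,p):
    d=(np.array(p,float)-[f['cx'],f['cy']])/[f['fx'],f['fy']]; a=d.copy()
    for _ in range(20): a=d/(1+f['k1']*(a@a))
    v=f['R'].T@np.r_[a,1]; return -f['R'].T@f['t'], v/np.linalg.norm(v)
def onz(f,p,z):
    o,v=ray(f,p); return o+v*(z-o[2])/v[2]
def tri(*fp):
    A=0;b=0
    for f,p in fp:
        o,v=ray(f,p);M=np.eye(3)-np.outer(v,v);A=A+M;b=b+M@o
    X=np.linalg.solve(A,b); return X,[np.linalg.norm(proj(f,X)[0]-p) for f,p in fp]
def save(f,n): cv2.imwrite(f'pics/{n}.png',cv2.cvtColor(f['img'],cv2.COLOR_RGB2BGR))
E
python3 - <<'E'
from h import *
import pickle
F={n:cam(n) for n in('scene','side','wrist')}
pickle.dump(F,open('F0.pkl','wb'))
for n in('scene','side'): 
    save(F[n],n+'0'); print(n,-F[n]['R'].T@F[n]['t'],F[n]['R'][2])
im=np.vstack([F['scene']['img'],F['side']['img']])
print(env.read_state())
E
```

```text
scene [1197.40750454  262.12684031 1184.92620745] [-0.52249534 -0.15883105 -0.83771792]
side [  55.77584755 -764.31288252 1032.84503604] [ 0.37029868  0.62415421 -0.68797559]
{'t': 0.15, 'q': array([ 1.06881923e+00,  3.26797232e-01, -1.93314461e-01,  1.05199608e+00,
        3.66009837e-05,  1.43659137e+00]), 'qvel': array([-0.00120251, -0.00331528,  0.00102195,  0.00132513, -0.00033825,
       -0.00128828]), 'joint_efforts': array([ 1.46594084e-03, -4.43703640e+01,  2.62664616e+01,  1.03945256e-02,
        2.10802853e-05,  8.05157413e-06]), 'ee_pos': array([197.52375659, 512.85876048, 230.68394129]), 'tcp_rot': array([-5.74363489e-01, -3.08818909e+00,  1.93841767e-03]), 'ft_force': array([ 0.02496423, -0.49979546, -0.15761561]), 'torque': array([-0.04163635, -0.00924214,  0.00499652]), 'gripper_force': 0.0, 'grip_width': 1.0039027896432449}
```

View pics/scene0.png

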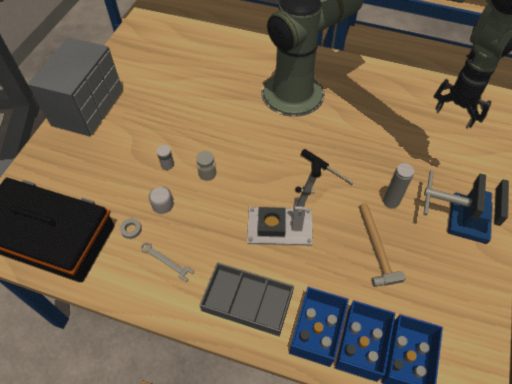

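View pics/side0.png

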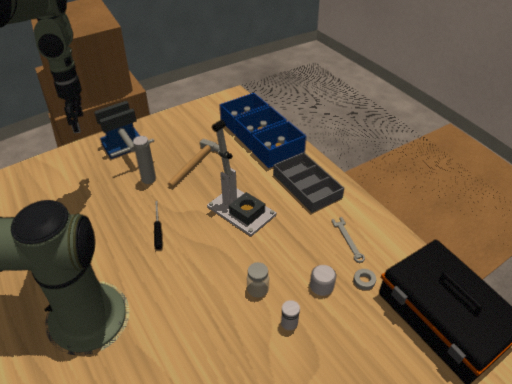

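The scene view shows the cartridge (dark bands) at about (165,157), the jar at (206,166), the short filter at (161,200), and the fixture at about (280,225) with its clamp open up to (315,160). In the side view the cartridge is at (289,316) and the bore at (248,208).

```bash
python3 - <<'E'
from h import *
import pickle
F=pickle.load(open('F0.pkl','rb'))
def crop(n,x,y,s): 
    w,h=400//s,300//s
    return cv2.resize(F[n]['img'][y:y+h,x:x+w],(400,300),interpolation=cv2.INTER_CUBIC)
im=np.vstack([np.hstack([crop('scene',240,170,4),crop('side',192,165,4)]),np.hstack([crop('scene',140,135,4),crop('side',240,260,4)])])
cv2.imwrite('pics/m0.png',im[...,::-1])
S,D=F['scene'],F['side']
for a,b in [((165,149),(290,305)),((206,155),(258,267)),((161,190),(322,270)),((270,219),(248,205)),((322,162),(222,126))]:
    print(tri((S,a),(D,b)))
E
```

```text
(array([ 446.19172521, -290.93583849,   80.80782262]), [np.float64(0.2918150140444482), np.float64(0.3694807054281208)])
(array([ 437.29812587, -157.0912082 ,   92.51673148]), [np.float64(0.69271016871748), np.float64(0.8173683461183817)])
(array([ 583.65898353, -242.64777225,   69.54984714]), [np.float64(0.31000609396518336), np.float64(0.34424425872048786)])
(array([560.73383615,  89.97510018,  43.10739517]), [np.float64(0.23880252115455783), np.float64(0.22528372100634228)])
(array([525.91130963, 191.70651215, 300.67225794]), [np.float64(6.293324390517636), np.float64(5.406406230805532)])
```

View pics/m0.png

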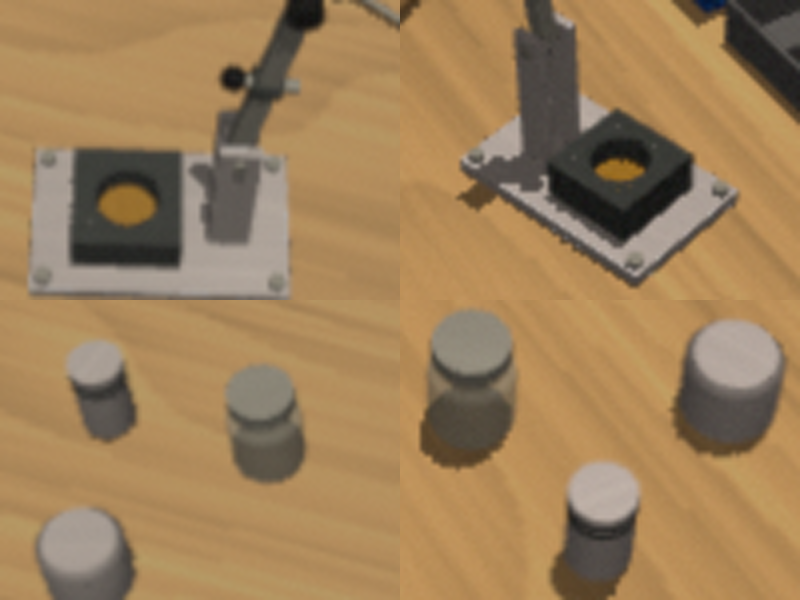

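The zoom shows the cartridge top at scene (164,151) and side (291,308). The block's top face and the base corners are clear in both views. Next I fit the fixture pose.

```bash
python3 - <<'E'
from h import *
import pickle
F=pickle.load(open('F0.pkl','rb')); S,D=F['scene'],F['side']
c=lambda x0,y0,u,v:(x0+(u+.5)/4-.5,y0+(v+.5)/4-.5)
print('cart top',tri((S,c(140,135,97,63)),(D,c(240,260,203,193))))
sc=lambda u,v:c(240,170,u,v); sd=lambda u,v:c(192,165,u,v)
# fixture frame points: block top corners, base top corners
P=[(-40,-40,47),(-40,40,47),(40,40,47),(40,-40,47),(-60,-70,12),(-60,120,12),(60,120,12),(60,-70,12)]
ms=[sc(75,150),sc(182,152),sc(181,242),sc(72,243),sc(35,148),sc(287,148),sc(290,293),sc(30,292)]
md=[sd(150,162),None,sd(292,158),sd(225,210),sd(60,162)and None,None,None,None]
# side view: camera at -y looking +y,+x : image right ~ +x/-y
md=[sd(150,162),sd(218,110),sd(292,158),sd(225,210),None,sd(60,160)and None,None,sd(337,193)and None]
def w(p,X): 
    k=np.cos(p[3]);s=np.sin(p[3]);X=np.array(X,float)
    return np.c_[p[0]+k*X[:,0]-s*X[:,1],p[1]+s*X[:,0]+k*X[:,1],p[2]+X[:,2]]
print(proj(D,w((561,90,0,0),P)).round(1)); 
print('side meas',[np.round(sd(*q),1) for q in[(150,162),(218,110),(292,158),(225,210),(60,162),(337,193),(235,285)]])
def res(p):
    a=proj(S,w(p,P))-ms
    b=proj(D,w(p,P))[:4]
    m=np.array([sd(150,162),sd(218,110),sd(292,158),sd(225,210)])
    # order-free match
    d=b[:,None]-m[None]; j=(d**2).sum(2).argmin(1)
    return np.r_[a.ravel(),(b-m[j]).ravel()]
r=least_squares(res,[561,90,0,0],loss='soft_l1',x_scale=[10,10,10,.1]); print(r.x,np.abs(res(r.x)).round(1))
print('seat',tri((S,sc(127,203)),(D,sd(221,168))))
E
```

```text
cart top (array([ 446.1394692 , -295.16748964,   72.90732672]), [np.float64(0.06146352139187318), np.float64(0.07793904318816601)])
[[243.9 217.2]
 [230.5 201.4]
 [252.4 191.8]
 [266.3 207. ]
 [243.6 234. ]
 [213.3 196.8]
 [244.9 183.4]
 [276.9 218.3]]
side meas [array([229.1, 205.1]), array([246.1, 192.1]), array([264.6, 204.1]), array([247.9, 217.1]), array([206.6, 205.1]), array([275.9, 212.9]), array([250.4, 235.9])]
[ 5.58540036e+02  9.35464996e+01 -3.04403487e+00  2.99896890e-01] [0.3 0.6 0.1 0.7 0.7 0.7 0.1 0.  0.  0.1 0.6 1.1 0.5 0.2 0.  0.6 0.3 0.6
 0.5 0.4 0.3 0.2 0.7 0.7]
seat (array([558.76549138,  93.77331249,  33.86889867]), [np.float64(0.22975910029891453), np.float64(0.21685804703862951)])
```

Call:
servo_tool(plan=[[0,0,-7,0,0,0,1],[0,0,-7,0,0,0.18,1]])

```text
t: 0.4
ee_pos: [198.6, 514.8, 305.1]
tcp_rot: [0.857, 3.021, 0.009]
ft_force: [0.5, 0.5, -0.5]
grip_width: 0.996
gripper_force: 0.0
```

Call:
servo_tool(plan=[[-63.4,-56.1,2,0,0,0.72,1],[-63.4,-56.1,2,0,0,0.72,1],[-63.4,-56.1,2,0,0,0.72,1],[-63.4,-56.1,2,0,0,0.72,1],[-63.4,-56.1,2,0,0,0.72,1],[-63.4,-56.1,2,0,0,0.72,1],[-63.4,-56.1,2,0,0,0.72,1],[-63.4,-56.1,2,0,0,0.72,1],[-63.4,-56.1,2,0,0,0.72,1],[-63.4,-56.1,2,0,0,0.72,1],[-63.4,-56.1,2,0,0,0.72,1],[-63.4,-56.1,2,0,0,0.72,1]])

```text
t: 1.9
ee_pos: [418.4, -205.5, 283.4]
tcp_rot: [1.862, 2.53, 0.001]
ft_force: [1.4, 0.2, 0.4]
grip_width: 0.999
gripper_force: 0.0
```

Call:
servo_tool(plan=[[0,0,0,0,0,0,1],[0,0,0,0,0,0,1]])

```text
t: 2.15
ee_pos: [417.7, -202.9, 283.0]
tcp_rot: [-1.86, -2.529, -0.0]
ft_force: [-0.5, 0.5, -0.1]
grip_width: 0.998
gripper_force: 0.0
```

```bash
python3 - <<'E'
from h import *
import pickle
print(env.read_state()['ee_pos'])
f=cam('wrist'); pickle.dump(f,open('w1.pkl','wb')); save(f,'w1'); print(f['hand_eye'].round(3),proj(f,[(446,-295,78),(446,-295,0),(437,-157,85)]))
E
```

```text
[ 417.70262758 -202.93556709  283.01368692]
[[   0.      -0.96    -0.281   71.653]
 [   1.       0.      -0.       0.379]
 [   0.      -0.281    0.96  -141.265]
 [   0.       0.       0.       1.   ]] [[250.50366609 238.33368014]
 [250.63209617 216.80468713]
 [277.99753426 137.11509332]]
```

View pics/w1.png

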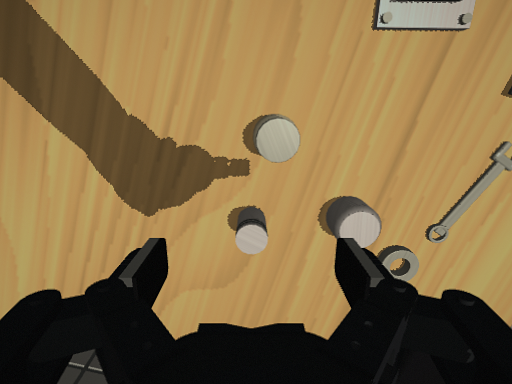

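The wrist view shows the cartridge top at (251.5,238.5), within about 1 px of the prediction, plus the jar at (278,138) and the short filter at (358,225). Next is a second wrist view from lower down.

Call:
servo_tool(plan=[[-4,0,5,0,0,0,1],[-4,0,5,0,0,0,1],[-4,0,5,0,0,0,1]])

```text
t: 2.58
ee_pos: [430.1, -240.1, 234.0]
tcp_rot: [-1.858, -2.532, -0.001]
ft_force: [1.3, -0.3, -0.5]
grip_width: 0.999
gripper_force: 0.0
```

```bash
cat >> h.py <<'E'
def blob(f,guess,rad=30,thr=None):
    "centre of the bright grey face around guess"
    im=f['img'].astype(int); g=im.mean(2); sat=im.max(2)-im.min(2)
    x,y=np.round(guess).astype(int); ref=im[y-2:y+3,x-2:x+3].reshape(-1,3).mean(0)
    m=(np.abs(im-ref).max(2)<(thr or 22)).astype(np.uint8)
    n,l,s,c=cv2.connectedComponentsWithStats(m); k=l[y,x]
    h=cv2.convexHull(np.argwhere(l==k)[:,::-1].astype(np.float32).reshape(-1,1,2)); return cv2.fitEllipse(h)
E
python3 - <<'E'
from h import *
import pickle
f1=pickle.load(open('w1.pkl','rb'));F=pickle.load(open('F0.pkl','rb'))
f=cam('wrist'); pickle.dump(f,open('w2.pkl','wb'));save(f,'w2')
p=proj(f,(446,-295,78))[0]; a=blob(f1,(251.5,238.5)); b=blob(f,p)
s=blob(F['scene'],(164,150)); d=blob(F['side'],(291,308))
print(p,a,b,s,d)
print(tri((f1,a[0]),(f,b[0]))); print(onz(f1,a[0],78),onz(f,b[0],78))
print(tri((f1,a[0]),(f,b[0]),(F['scene'],s[0]),(F['side'],d[0])),env.read_state()['ee_pos'])
E
```

```text
[249.53480101 225.73150772] ((251.12538146972656, 239.0615234375), (28.75193977355957, 31.615964889526367), 87.08208465576172) ((250.36923217773438, 226.66995239257812), (34.546199798583984, 37.21889877319336), 87.7833023071289) ((163.04225158691406, 149.86778259277344), (9.92236042022705, 13.283980369567871), 76.6963882446289) ((290.4079284667969, 307.46209716796875), (13.842020034790039, 16.411352157592773), 100.51028442382812)
(array([ 447.41150911, -296.5402419 ,   76.30388824]), [np.float64(0.0423199821290062), np.float64(0.04988874925408515)])
[ 447.11196735 -295.76969736   78.        ] [ 447.2471359 -295.8140455   78.       ]
(array([ 446.94185944, -296.42201683,   76.19365391]), [np.float64(0.337337991428769), np.float64(0.47779702044781297), np.float64(0.24893339809571377), np.float64(0.6813173263863698)]) [ 430.41612746 -240.36528061  234.63456382]
```

Call:
servo_tool(plan=[[-5.8,-0.06,5,0,0,0,1],[-5.8,-0.06,10,0,0,0,1],[-5.8,-0.06,15,0,0,0,1],[-5.8,-0.06,19.4,0,0,0,1],[-5.8,-0.06,19.4,0,0,0,1],[-5.8,-0.06,19.4,0,0,0,-1],[-5.8,-0.06,19.4,0,0,0,-1],[-5.8,-0.06,19.4,0,0,0,-1],[-5.8,-0.06,19.4,0,0,0,-1],[-5.8,-0.06,19.4,0,0,0,-1],[-5.8,-0.06,19.4,0,0,0,-1]])

```text
t: 4.0
ee_pos: [448.4, -298.3, 42.1]
tcp_rot: [1.858, 2.528, -0.0]
ft_force: [-1.4, 0.6, 7.3]
grip_width: 0.501
gripper_force: 59.9
```

Call:
servo_tool(plan=[[0,0,-5,0,0,0,-1],[0,0,-10,0,0,0,-1],[0,0,-14,0,0,0,-1],[26,22.1,-14,0,0,0,-1],[26,22.1,-14,0,0,0,-1],[26,22.1,-14,0,0,0,-1],[26,22.1,-14,0,0,0,-1],[26,22.1,-14,0,0,0,-1],[26,22.1,-14,0,0,0,-1],[26,22.1,-14,0,0,0,-1],[26,22.1,-14,0,0,0,-1],[26,22.1,-14,0,0,0,-1]])

```text
t: 5.5
ee_pos: [580.0, 15.9, 179.8]
tcp_rot: [1.863, 2.53, -0.0]
ft_force: [0.7, -0.5, -2.7]
grip_width: 0.503
gripper_force: 62.5
```

```bash
python3 - <<'E'
from h import *
import pickle
s=env.read_state();print(s['ee_pos'],s['tcp_rot'],s['ft_force'])
f=cam('wrist'); pickle.dump(f,open('w3.pkl','wb'));save(f,'w3'); print(proj(f,[(558.5,93.5,47),(558.5,93.5,25)]))
E
```

```text
[580.0114354   15.90295545 179.83993171] [ 1.86280158e+00  2.52955082e+00 -3.25340192e-04] [ 0.68996374 -0.50923236 -2.67191638]
[[253.30897833  97.09071237]
 [253.13734137  97.84089628]]
```

View pics/w3.png

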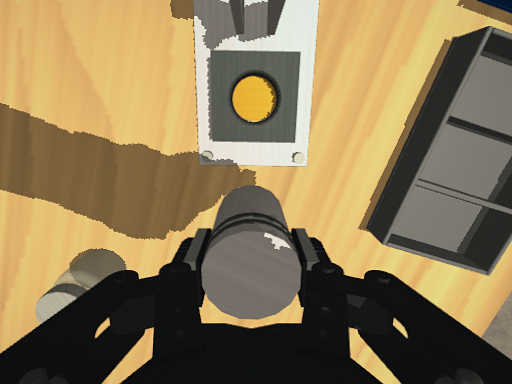

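The wrist view shows the cartridge held straight, its top circle centred near (252,272). The bore is at (254,98), against a predicted (253,97), and the block is square to the picture. Now I measure both precisely.

```bash
python3 - <<'E'
from h import *
import pickle
f=pickle.load(open('w3.pkl','rb')); im=f['img'].astype(int)
print('row98',[tuple(im[98,x]) for x in range(224,286,3)])
ye=((im[...,0]-im[...,2]>60)).astype(np.uint8)
g=im.max(2); 
hole=np.zeros(g.shape,np.uint8); hole[60:135,218:292]=((ye|(g<45))[60:135,218:292])
n,l,s,c=cv2.connectedComponentsWithStats(hole);k=l[98,254];print(s[k],c[k])
h=cv2.convexHull(np.argwhere(l==k)[:,::-1].astype(np.float32).reshape(-1,1,2));e=cv2.fitEllipse(h);print(e)
print('bore at z47',onz(f,e[0],47))
# block outline
blk=((g<140)&(im.max(2)-im.min(2)<25)).astype(np.uint8); B=np.zeros_like(blk);B[45:150,205:305]=blk[45:150,205:305]
n,l,s,c=cv2.connectedComponentsWithStats(B|hole);k=l[70,225]
r=cv2.minAreaRect(np.argwhere(l==k)[:,::-1].astype(np.float32).reshape(-1,1,2));print('block',r,onz(f,r[0],47))
bx=cv2.boxPoints(r);W=np.array([onz(f,p,47) for p in bx]);print(W[:,:2].round(1))
# cartridge top
print('col252',[(y,int(g[y,252])) for y in range(200,330,5)],'row272',[(x,int(g[272,x])) for x in range(190,316,5)])
S=env.read_state();tcp=S['ee_pos']
th=np.linspace(0,2*np.pi,12,endpoint=False);R=Ro.from_rotvec(S['tcp_rot']).as_matrix()
for dx in(-3,0,3):
    ctr=tcp+R@[dx,0,0]
    for dz in(36,-42): 
        q=proj(f,np.c_[ctr[0]+22*np.cos(th),ctr[1]+22*np.sin(th),np.full(12,ctr[2]+dz)]); print(dx,dz,q.min(0).round(1),q.max(0).round(1))
E
```

```text
row98 [(np.int64(88), np.int64(92), np.int64(83)), (np.int64(86), np.int64(89), np.int64(81)), (np.int64(42), np.int64(46), np.int64(42)), (np.int64(225), np.int64(166), np.int64(61)), (np.int64(233), np.int64(177), np.int64(53)), (np.int64(233), np.int64(178), np.int64(53)), (np.int64(234), np.int64(180), np.int64(54)), (np.int64(234), np.int64(180), np.int64(55)), (np.int64(234), np.int64(181), np.int64(54)), (np.int64(234), np.int64(182), np.int64(55)), (np.int64(234), np.int64(183), np.int64(57)), (np.int64(234), np.int64(186), np.int64(56)), (np.int64(234), np.int64(186), np.int64(57)), (np.int64(233), np.int64(186), np.int64(57)), (np.int64(233), np.int64(187), np.int64(56)), (np.int64(233), np.int64(189), np.int64(56)), (np.int64(182), np.int64(139), np.int64(43)), (np.int64(96), np.int64(73), np.int64(33)), (np.int64(32), np.int64(34), np.int64(31)), (np.int64(85), np.int64(87), np.int64(79)), (np.int64(91), np.int64(95), np.int64(86))]
[ 231   72   49   52 1829] [254.16074358  97.23346091]
((254.83795166015625, 97.25332641601562), (49.19131088256836, 51.171512603759766), 17.
[... 406 characters left out ...]
16), (255, 119), (260, 120), (265, 117), (270, 116), (275, 119), (280, 120), (285, 120), (290, 117), (295, 116), (300, 116), (305, 117), (310, 116), (315, 115), (320, 235), (325, 232)] row272 [(190, 18), (195, 18), (200, 7), (205, 114), (210, 117), (215, 119), (220, 119), (225, 122), (230, 121), (235, 120), (240, 120), (245, 119), (250, 119), (255, 116), (260, 115), (265, 116), (270, 116), (275, 119), (280, 118), (285, 118), (290, 118), (295, 117), (300, 105), (305, 21), (310, 16), (315, 18)]
-3 36 [200.5 242.8] [300.6 329.4]
-3 -42 [219.8 189.6] [281.6 247.2]
0 36 [200.1 236.1] [300.9 323.9]
0 -42 [219.6 185.3] [281.7 243.4]
3 36 [199.8 229.3] [301.3 318.3]
3 -42 [219.5 181. ] [281.8 239.6]
```

Call:
servo_tool(plan=[[3,0.36,0,0,0,0,-1],[6,0.36,0,0,0,0,-1],[7.78,0.36,1,0,0,0,-1],[7.78,0.36,4,0,0,0,-1],[7.78,0.36,7,0,0,0,-1],[7.78,0.36,8,0,0,0,-1],[7.78,0.36,8,0,0,0,-1],[7.78,0.36,8,0,0,0,-1]])

```text
t: 6.55
ee_pos: [561.6, 92.1, 100.7]
tcp_rot: [1.86, 2.53, 0.002]
ft_force: [0.3, 0.1, -3.0]
grip_width: 0.5
gripper_force: 62.4
```

```bash
python3 - <<'E'
from h import *
import pickle
s=env.read_state();print(s['ee_pos'],s['tcp_rot'],s['ft_force'])
f=cam('wrist'); sd=cam('side');sc=cam('scene')
c=lambda g,x,y,s:cv2.resize(g['img'][y:y+300//s,x:x+400//s],(400,300),interpolation=cv2.INTER_CUBIC)
im=np.vstack([np.hstack([c(f,150,60,2),c(f,60,0,1)]),np.hstack([c(sc,240,150,4),c(sd,192,130,4)])])
cv2.imwrite('pics/m4.png',im[...,::-1])
E
```

```text
[561.57893057  92.13806485 100.6505192 ] [1.86029633e+00 2.52964490e+00 1.77380248e-03] [ 0.26544781  0.07398384 -3.00619329]
```

View pics/m4.png

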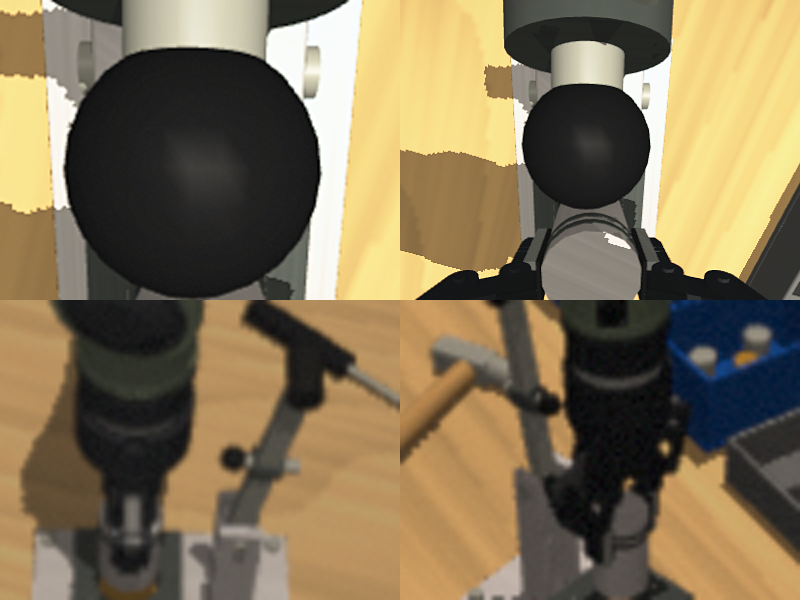

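The montage shows the cartridge just over the bore, with the clamp's foot close to the gripper but clear of it. I correct 1.4 mm sideways, then lower slowly.

Call:
servo_tool(plan=[[-0.04,-0.13,0.4,0,0,0,-1],[-0.04,-0.13,0.8,0,0,0,-1],[-0.04,-0.13,1.1,0,0,0,-1],[-0.04,-0.13,1.4,0,0,0,-1],[-0.04,-0.13,1.6,0,0,0,-1],[-0.04,-0.13,1.6,0,0,0,-1]])

```text
t: 7.45
ee_pos: [559.3, 91.6, 83.3]
tcp_rot: [-1.861, -2.531, 0.0]
ft_force: [-0.3, -0.1, -2.6]
grip_width: 0.497
gripper_force: 62.4
```

Call:
servo_tool(plan=[[0,0.05,0.3,0,0,0,-1],[0,0.05,0.5,0,0,0,-1],[0,0.05,0.7,0,0,0,-1],[0,0.05,0.7,0,0,0,-1]])

```text
t: 7.95
ee_pos: [559.8, 91.7, 76.4]
tcp_rot: [-1.861, -2.531, 0.0]
ft_force: [-0.0, 0.3, -3.3]
grip_width: 0.497
gripper_force: 62.4
```

Call:
servo_tool(plan=[[0,0,0.2,0,0,0,-1],[0,0,0.4,0,0,0,-1],[0,0,0.6,0,0,0,-1],[0,0,0.7,0,0,0,-1],[0,0,0.7,0,0,0,-1]])

```text
t: 8.57
ee_pos: [559.9, 91.7, 69.5]
tcp_rot: [-1.861, -2.531, 0.0]
ft_force: [-0.2, 0.7, -1.9]
grip_width: 0.498
gripper_force: 62.4
```

Call:
servo_tool(plan=[[0,0,0.1,0,0,0,-1],[0,0,0.1,0,0,0,-1],[0,0,0.1,0,0,0,1],[0,0,0.1,0,0,0,1],[0,0,0.1,0,0,0,1],[0,0,0.1,0,0,0,1],[0,0,0.1,0,0,0,1],[0,0,0.1,0,0,0,1]])

```text
t: 9.57
ee_pos: [560.0, 91.7, 68.6]
tcp_rot: [1.861, 2.531, 0.0]
ft_force: [-0.3, -0.1, 0.3]
grip_width: 1.0
gripper_force: 0.0
```

Call:
servo_tool(plan=[[0,0,-3,0,0,0,1],[0,0,-6,0,0,0,1],[-5,0,-11,0,0,0,1],[-10,0,-16,0,0,0,1],[-12,0,-21,0,0,0,1],[-12,0,-23,0,0,0,1],[-12,0,-23,0,0,0,1],[-12,0,-23,0,0,0,1]])

```text
t: 10.58
ee_pos: [595.0, -22.4, 297.2]
tcp_rot: [-1.859, -2.53, 0.001]
ft_force: [-1.1, -0.7, -0.2]
grip_width: 0.996
gripper_force: 0.0
```

```bash
python3 - <<'E'
from h import *
import pickle
s=env.read_state();print(s['ee_pos'],s['tcp_rot'],s['ft_force'])
f=cam('wrist'); sd=cam('side');sc=cam('scene')
pickle.dump((f,sd,sc),open('w5.pkl','wb'))
c=lambda g,x,y,s:cv2.resize(g['img'][y:y+300//s,x:x+400//s],(400,300),interpolation=cv2.INTER_CUBIC)
im=np.vstack([np.hstack([c(f,160,0,2),c(f,60,84,1)]),np.hstack([c(sc,250,145,4),c(sd,192,110,4)])])
cv2.imwrite('pics/m5.png',im[...,::-1])
k,n=np.cos(.3),np.sin(.3)
o=np.array([559.8,93.8]);ex=np.array([k,n]);ey=np.array([-n,k])
for th in(1.7,1.8,1.9):
    p=[np.r_[o+a*ex+(75-170*np.cos(th))*ey,125+170*np.sin(th)] for a in(-17,0,17)]
    print(th,p[1].round(1),*[proj(g,p).round(1).tolist() for g in(f,sc,sd)])
print(proj(f,[559.8,93.8,103]))
E
```

```text
[595.04437149 -22.44190326 297.22038764] [-1.85929231e+00 -2.53009914e+00  1.29693364e-03] [-1.09406704 -0.65382136 -0.24161951]
1.7 [531.2 186.4 293.6] [[203.3, -355.1], [254.3, -354.8], [305.4, -354.9]] [[313.5, 162.8], [313.8, 168.4], [314.2, 174.0]] [[215.7, 128.5], [219.9, 125.8], [224.1, 123.2]]
1.8 [526.2 202.3 290.6] [[202.2, -422.1], [254.6, -421.8], [307.1, -422.0]] [[320.1, 163.7], [320.5, 169.2], [320.9, 174.9]] [[211.6, 127.2], [215.8, 124.5], [219.9, 121.9]]
1.9 [521.4 218.  285.9] [[201.9, -480.5], [254.8, -480.2], [307.8, -480.3]] [[326.5, 164.9], [326.9, 170.5], [327.4, 176.1]] [[207.6, 126.4], [211.8, 123.8], [215.9, 121.2]]
[[251.9754719   59.35950341]]
```

View pics/m5.png

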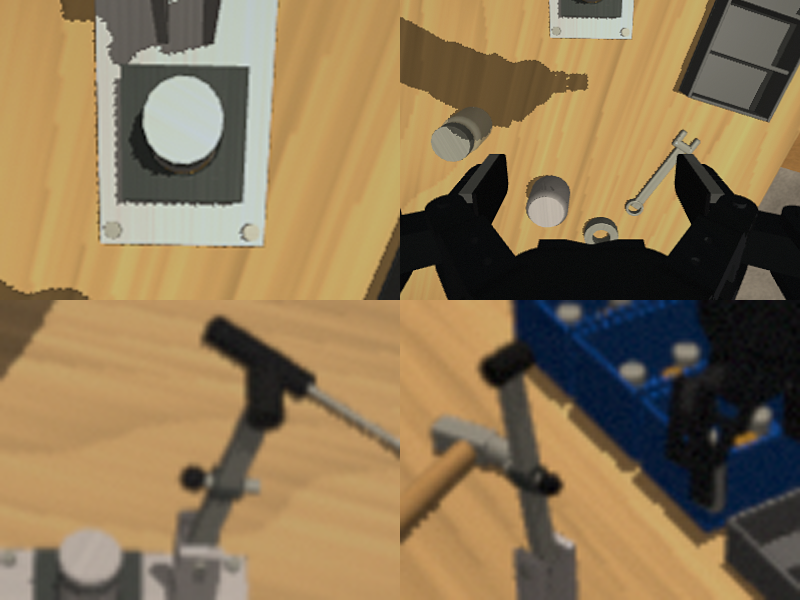

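The cartridge stands in the bore, its top at wrist (251,60) as predicted. The grip roller is at side (219,125) and scene (316.5,169), so the clamp is about 1.73 rad up.

```bash
python3 - <<'E'
from h import *
import pickle
f,sd,sc=pickle.load(open('w5.pkl','rb'))
print(tri((sc,(316.4,169.0)),(sd,(218.8,125.0))))
k,n=np.cos(.3),np.sin(.3);o=np.array([559.8,93.8]);ex=np.array([k,n]);ey=np.array([-n,k])
def res(p):
    q=np.r_[o+p[1]*ex+(75-170*np.cos(p[0]))*ey,125+170*np.sin(p[0])]
    return np.r_[proj(sc,q)[0]-(316.4,169),proj(sd,q)[0]-(218.8,125),p[1]/5]
r=least_squares(res,[1.75,0]);p=r.x;print(p,r.fun)
h=np.r_[o+(75-170*np.cos(p[0]))*ey,125+170*np.sin(p[0])];s=env.read_state()
R=Ro.from_rotvec(s['tcp_rot']).as_matrix();print(h,R.T@(h-s['ee_pos']))
E
```

```text
(array([530.76027683, 192.66313721, 292.9636759 ]), [np.float64(0.0664017790827095), np.float64(0.05705054434125396)])
[1.73663105 1.16427011] [-0.06047866  0.00779151 -0.12895056  0.1037833   0.23285402]
[529.34284182 192.25971243 292.66775419] [224.23735608   1.67308006   4.49507648]
```

Call:
servo_tool(plan=[[6,0.22,2.2,0,0,0,1],[12,0.22,2.2,0,0,0,1],[17,0.22,2.2,0,0,0,1],[21,0.22,2.2,0,0,0,1],[22.5,0.22,2.2,0,0,0,1],[22.5,0.22,2.2,0,0,0,1],[22.5,0.22,2.2,0,0,0,1]])

```text
t: 11.6
ee_pos: [531.0, 191.6, 276.2]
tcp_rot: [1.862, 2.53, -0.001]
ft_force: [0.3, 0.3, -0.5]
grip_width: 0.997
gripper_force: 0.0
```

```bash
python3 - <<'E'
from h import *
s=env.read_state();print(s['ee_pos'],s['tcp_rot'],s['ft_force'])
f=cam('wrist'); sd=cam('side');sc=cam('scene')
c=lambda g,x,y,s:cv2.resize(g['img'][y:y+300//s,x:x+400//s],(400,300),interpolation=cv2.INTER_CUBIC)
im=np.vstack([np.hstack([c(f,150,200,2),c(f,60,84,1)]),np.hstack([c(sc,250,120,4),c(sd,180,90,4)])])
cv2.imwrite('pics/m6.png',im[...,::-1])
E
```

```text
[531.04209908 191.56849209 276.24204179] [ 1.86208985e+00  2.53005907e+00 -1.09701363e-03] [ 0.33888536  0.28476923 -0.54961832]
```

View pics/m6.png

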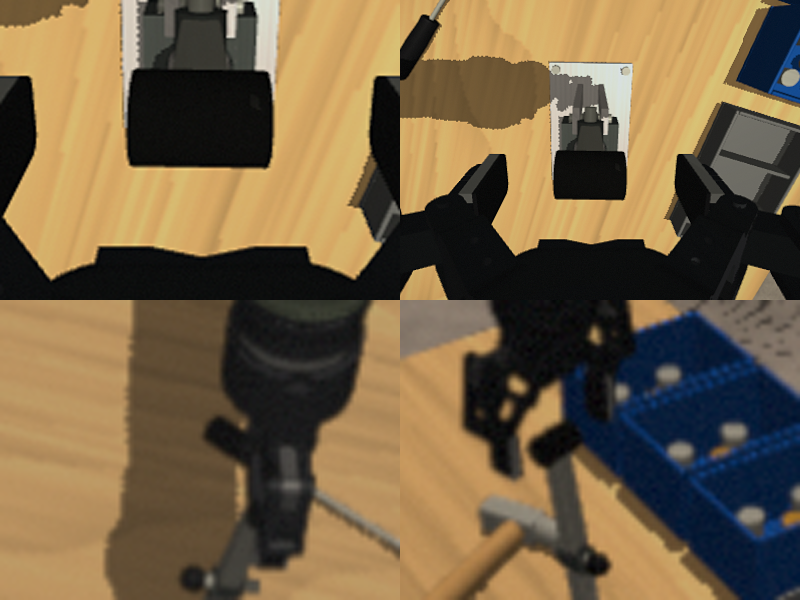

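The wrist view shows the roller centred between the open fingers, at rows 235 to 282 with its middle near (251,259), where the pads will meet. I close now.

Call:
servo_tool(plan=[[0,0,0,0,0,0,-1],[0,0,0,0,0,0,-1],[0,0,0,0,0,0,-1],[0,0,0,0,0,0,-1],[0,0,0,0,0,0,-1],[0,0,0,0,0,0,-1]])

```text
t: 12.5
ee_pos: [530.1, 192.3, 276.9]
tcp_rot: [-1.861, -2.531, 0.001]
ft_force: [-4.9, -0.3, 4.9]
grip_width: 0.386
gripper_force: 61.4
```

Call:
servo_tool(plan=[[-2.03,0,-0.22,0,0,0,-1],[-4.07,0,-0.19,0,0,0,-1],[-6.09,0,0.08,0,0,0,-1],[-8.06,0,0.6,0,0,0,-1],[-9.96,0,1.34,0,0,0,-1],[-9.96,0,1.34,0,0,0,-1]])

```text
t: 13.25
ee_pos: [558.5, 95.6, 262.7]
tcp_rot: [-1.862, -2.528, 0.006]
ft_force: [-8.7, -5.4, 6.5]
grip_width: 0.386
gripper_force: 63.7
```

Call:
servo_tool(plan=[[-1.8,0,0.97,0,0,0,-1],[-3.46,0,2.14,0,0,0,-1],[-4.97,0,3.51,0,0,0,-1],[-6.31,0,5.04,0,0,0,-1],[-7.46,0,6.73,0,0,0,-1],[-8.4,0,8.54,0,0,0,-1],[-8.75,0,9.4,0,0,0,-1],[-8.75,0,9.4,0,0,0,-1],[-8.75,0,9.4,0,0,0,-1]])

```text
t: 14.38
ee_pos: [583.3, 10.6, 167.9]
tcp_rot: [-1.864, -2.527, 0.015]
ft_force: [-10.9, -10.7, 2.6]
grip_width: 0.389
gripper_force: 77.5
```

```bash
cat > st.py <<'E'
from h import *
s=env.read_state();o=np.array([559.8,93.8]);ey=np.array([-np.sin(.3),np.cos(.3)])
p=s['ee_pos'];y=(p[:2]-o)@ey;z=p[2]+17
print('handle y,z',y,z,'theta',np.arctan2(z-125,75-y),'r',np.hypot(z-125,75-y),'F toolx',s['ft_force'][:2]@ey,'Fz',s['ft_force'][2],s['torque'],s['t'])
E
python3 st.py
```

```text
handle y,z -86.38753924393929 184.90371426999891 theta 0.3554168175020914 r 172.14642838745075 F toolx -7.011023397688143 Fz 2.6024164920328894 [-1.53172477  1.70945546 -0.44393578] 14.375
```

Call:
servo_tool(plan=[[-0.1,-0.1,0,0,0,0,-1],[-0.1,-0.1,0,0,0,0,-1]])

```text
t: 14.62
ee_pos: [583.3, 10.7, 167.9]
tcp_rot: [-1.863, -2.527, 0.01]
ft_force: [-7.1, -7.4, 1.0]
grip_width: 0.389
gripper_force: 77.4
```

```bash
python3 st.py; python3 -c "
from h import *;print(env.read_state()['ft_force'])"
```

```text
handle y,z -86.361690739373 184.9450173150966 theta 0.355694018678903 r 172.13657467016208 F toolx -4.936752946960628 Fz 0.9646760958648368 [-0.93138704  1.37191294 -0.53077021] 14.625
[-7.0794284  -7.35747788  0.9646761 ]
```

Call:
servo_tool(plan=[[-0.2,-0.2,0,0,0,0,-1],[-0.35,-0.2,0.5,0,0,0,-1],[-0.5,-0.2,1,0,0,0,-1],[-0.65,-0.2,1.5,0,0,0,-1],[-0.75,-0.2,1.9,0,0,0,-1],[-0.75,-0.2,1.9,0,0,0,-1]])

```text
t: 15.38
ee_pos: [585.1, 4.5, 149.5]
tcp_rot: [-1.86, -2.53, 0.003]
ft_force: [-6.1, -3.4, 0.8]
grip_width: 0.383
gripper_force: 78.9
```

```bash
python3 st.py
```

```text
handle y,z -92.77280883335722 166.47728229017932 theta 0.24236322983581948 r 172.82384190271156 F toolx -1.4746591252607582 Fz 0.7993571041922302 [ 0.15547899  1.12417488 -0.24240114] 15.375
```

Call:
servo_tool(plan=[[-0.05,-0.1,0.2,0,0,0,-1],[-0.1,-0.1,0.4,0,0,0,-1],[-0.13,-0.1,0.6,0,0,0,-1],[-0.13,-0.1,0.6,0,0,0,-1]])

```text
t: 15.88
ee_pos: [585.6, 3.1, 143.9]
tcp_rot: [1.861, 2.531, -0.001]
ft_force: [-3.6, -3.6, 3.2]
grip_width: 0.386
gripper_force: 79.7
```

```bash
python3 st.py
```

```text
handle y,z -94.28465482991561 160.94281014018645 theta 0.20921481538117223 r 173.05831376058524 F toolx -2.4262759063078483 Fz 3.168496855532693 [ 0.06002707  0.80544522 -0.35359091] 15.875
```

Call:
servo_tool(plan=[[-0.05,-0.05,0.2,0,0,0,-1],[-0.09,-0.05,0.4,0,0,0,-1],[-0.09,-0.05,0.4,0,0,0,-1]])

```text
t: 16.25
ee_pos: [585.9, 2.2, 140.2]
tcp_rot: [1.861, 2.53, 0.0]
ft_force: [-1.8, -3.8, 3.5]
grip_width: 0.387
gripper_force: 80.1
```

```bash
python3 st.py
```

```text
handle y,z -95.17091661662289 157.16034007691044 theta 0.18678547342077045 r 173.18322186633483 F toolx -3.0617009319942956 Fz 3.5387473068827577 [ 0.21407237  0.5496381  -0.42940384] 16.25
```

Still free motion, about 3 N of hinge friction. Continuing.

Call:
servo_tool(plan=[[-0.06,0,0.2,0,0,0,-1],[-0.1,0,0.4,0,0,0,-1],[-0.1,0,0.4,0,0,0,-1]])

```text
t: 16.62
ee_pos: [586.1, 1.4, 136.0]
tcp_rot: [1.861, 2.531, 0.0]
ft_force: [-1.8, -2.5, 2.4]
grip_width: 0.387
gripper_force: 80.5
```

```bash
python3 st.py
```

```text
handle y,z -96.01703812398408 152.98555913400835 theta 0.16220426008392905 r 173.2917160418908 F toolx -1.8721420514847615 Fz 2.4036940419525035 [ 0.23880027  0.36798913 -0.41005551] 16.625
```

Call:
servo_tool(plan=[[-0.04,0,0.2,0,0,0,-1],[-0.08,0,0.4,0,0,0,-1],[-0.08,0,0.4,0,0,0,-1]])

```text
t: 17.0
ee_pos: [586.3, 0.7, 132.0]
tcp_rot: [1.861, 2.531, 0.0]
ft_force: [-0.5, -2.4, 2.2]
grip_width: 0.388
gripper_force: 81.0
```

```bash
python3 st.py
```

```text
handle y,z -96.73409617767129 148.96691839278077 theta 0.1386627054364044 r 173.39842262029913 F toolx -2.1674352948549176 Fz 2.15776276292594 [ 0.19447134  0.18377166 -0.42392744] 17.0
```

Call:
servo_tool(plan=[[-0.03,0,0.2,0,0,0,-1],[-0.06,0,0.4,0,0,0,-1],[-0.06,0,0.4,0,0,0,-1]])

```text
t: 17.38
ee_pos: [586.4, 0.1, 128.0]
tcp_rot: [1.86, 2.531, 0.0]
ft_force: [0.1, -2.5, 2.2]
grip_width: 0.384
gripper_force: 81.6
```

```bash
python3 st.py
```

```text
handle y,z -97.38461222072058 145.00034336633522 theta 0.11550520292696008 r 173.5409699905458 F toolx -2.450155226713586 Fz 2.2067507574917054 [ 0.20548203  0.17439422 -0.26054578] 17.375
```

Call:
servo_tool(plan=[[-0.02,0,0.2,0,0,0,-1],[-0.04,0,0.4,0,0,0,-1],[-0.04,0,0.4,0,0,0,-1]])

```text
t: 17.75
ee_pos: [586.6, -0.4, 124.0]
tcp_rot: [1.861, 2.531, 0.0]
ft_force: [-0.5, -3.2, 2.2]
grip_width: 0.385
gripper_force: 82.1
```

```bash
python3 st.py
```

```text
handle y,z -97.89270274253889 141.03266846405523 theta 0.09246745413812454 r 173.6344813673201 F toolx -2.939492372723114 Fz 2.2194352642676165 [ 0.14929942 -0.03609464 -0.48152683] 17.75
```

Call:
servo_tool(plan=[[-0.02,0,0.2,0,0,0,-1],[-0.03,0,0.4,0,0,0,-1],[-0.03,0,0.4,0,0,0,-1]])

```text
t: 18.12
ee_pos: [586.7, -0.8, 120.0]
tcp_rot: [1.861, 2.53, -0.0]
ft_force: [1.6, -3.2, 2.4]
grip_width: 0.385
gripper_force: 82.6
```

```bash
python3 st.py
```

```text
handle y,z -98.28527090826576 136.99118377530385 theta 0.06908895678270055 r 173.69966494522714 F toolx -3.561141465382764 Fz 2.444639618110321 [-0.12224702 -0.15591721 -0.42932571] 18.125
```

Call:
servo_tool(plan=[[-0.02,0,0.15,0,0,0,-1],[-0.02,0,0.3,0,0,0,-1],[-0.02,0,0.3,0,0,0,-1]])

```text
t: 18.5
ee_pos: [586.7, -0.9, 117.9]
tcp_rot: [1.86, 2.53, 0.0]
ft_force: [-1.6, -3.1, 8.0]
grip_width: 0.382
gripper_force: 83.8
```

```bash
python3 st.py
```

```text
handle y,z -98.45800185336384 134.88571594351106 theta 0.05693040060882398 r 173.73947676529178 F toolx -2.476445339940543 Fz 7.977369902274938 [-0.03245453  0.24180816 -0.43678288] 18.5
```

Contact: the force rose to 8 N with the cartridge still proud. Now I drive it in.

Call:
servo_tool(plan=[[0,0,0.15,0,0,0,-1],[0,0,0.3,0,0,0,-1],[0.01,0,0.45,0,0,0,-1],[0.01,0,0.6,0,0,0,-1],[0.02,0,0.75,0,0,0,-1],[0.02,0,0.9,0,0,0,-1],[0.02,0,0.9,0,0,0,-1]])

```text
t: 19.38
ee_pos: [586.9, -1.4, 109.6]
tcp_rot: [1.86, 2.529, -0.001]
ft_force: [-2.3, -5.1, 11.6]
grip_width: 0.389
gripper_force: 85.4
```

```bash
python3 st.py
```

```text
handle y,z -98.9263548743578 126.56403462671764 theta 0.008992268429984455 r 173.93338703134202 F toolx -4.207287133498352 Fz 11.55194777882455 [-0.25395326  0.47192964 -0.48955972] 19.375
```

Call:
servo_tool(plan=[[0.02,0,0.15,0,0,0,-1],[0.03,0,0.3,0,0,0,-1],[0.04,0,0.45,0,0,0,-1],[0.06,0,0.6,0,0,0,-1],[0.07,0,0.7,0,0,0,-1],[0.07,0,0.7,0,0,0,-1]])

```text
t: 20.12
ee_pos: [586.9, -1.3, 102.6]
tcp_rot: [1.86, 2.528, -0.002]
ft_force: [-2.0, -6.1, 11.6]
grip_width: 0.389
gripper_force: 86.5
```

```bash
python3 st.py
```

```text
handle y,z -98.86869574938711 119.62765870328214 theta -0.030889013835621457 r 173.95167550961204 F toolx -5.213744933912926 Fz 11.643153387203848 [-0.66905618  0.37075239 -0.54784326] 20.125
```

Call:
servo_tool(plan=[[0.03,0,0.1,0,0,0,-1],[0.05,0,0.2,0,0,0,-1],[0.06,0,0.3,0,0,0,-1],[0.06,0,0.3,0,0,0,-1]])

```text
t: 20.62
ee_pos: [586.9, -1.2, 99.8]
tcp_rot: [1.86, 2.526, -0.003]
ft_force: [-1.5, -8.6, 12.0]
grip_width: 0.387
gripper_force: 86.9
```

```bash
python3 st.py
```

```text
handle y,z -98.77945179607188 116.76093597068856 theta -0.04737556128159627 r 173.9746534487779 F toolx -7.769102505038216 Fz 12.028833316580457 [-0.8657925   0.32680819 -0.57787158] 20.625
```

Call:
servo_tool(plan=[[-0.05,0,0.05,0,0,0,-1],[-0.05,0,0.1,0,0,0,-1],[-0.05,0,0.1,0,0,0,-1]])

```text
t: 21.0
ee_pos: [586.9, -1.2, 99.2]
tcp_rot: [1.86, 2.527, -0.002]
ft_force: [-3.7, -7.3, 16.3]
grip_width: 0.385
gripper_force: 87.2
```

```bash
python3 st.py
```

```text
handle y,z -98.81017217877537 116.17116768855307 theta -0.050752211460239574 r 174.03426166361376 F toolx -5.916794083826666 Fz 16.251875859800503 [-0.53929713  0.75526498 -0.63920463] 21.0
```

The stop is reached and the force is climbing. Another 0.4 mm, then hold.

Call:
servo_tool(plan=[[0,0,0.03,0,0,0,-1],[0,0,0.04,0,0,0,-1],[0,0,0.04,0,0,0,-1],[0,0,0.04,0,0,0,-1],[0,0,0.04,0,0,0,-1]])

```text
t: 21.62
ee_pos: [586.9, -1.2, 99.1]
tcp_rot: [1.86, 2.527, -0.002]
ft_force: [-3.6, -7.7, 18.9]
grip_width: 0.387
gripper_force: 87.5
```

```bash
python3 st.py
```

```text
handle y,z -98.79703591543277 116.09271675695227 theta -0.05120626268382964 r 174.02514010269354 F toolx -6.320970232055242 Fz 18.870336973433286 [-0.49189164  0.96421232 -0.61984653] 21.625
```

Call:
servo_tool(plan=[[0,0,-0.06,0,0,0,-1],[0,0,-0.12,0,0,0,-1],[0,0,-0.12,0,0,0,1],[0,0,-0.12,0,0,0,1],[0,0,-0.12,0,0,0,1],[0,0,-0.12,0,0,0,1],[0,0,-0.12,0,0,0,1],[0,0,-0.12,0,0,0,1]])

```text
t: 22.62
ee_pos: [586.1, 0.3, 97.9]
tcp_rot: [-1.861, -2.531, 0.0]
ft_force: [0.0, -0.2, -0.2]
grip_width: 0.998
gripper_force: 0.0
```

Call:
servo_tool(plan=[[0,0,-2,0,0,0,1],[0,0,-5,0,0,0,1],[-3,0,-10,0,0,0,1],[-6,0,-15,0,0,0,1],[-6,0,-15,0,0,0,1],[-6,0,-15,0,0,0,1]])

```text
t: 23.38
ee_pos: [603.6, -57.0, 247.5]
tcp_rot: [-1.861, -2.53, 0.0]
ft_force: [-0.2, -0.1, -1.1]
grip_width: 1.0
gripper_force: 0.0
```

```bash
python3 - <<'E'
from h import *
f=cam('wrist'); sd=cam('side');sc=cam('scene')
c=lambda g,x,y,s:cv2.resize(g['img'][y:y+300//s,x:x+400//s],(400,300),interpolation=cv2.INTER_CUBIC)
im=np.vstack([np.hstack([c(f,150,0,2),c(f,60,84,1)]),np.hstack([c(sc,240,170,4),c(sd,192,150,4)])])
cv2.imwrite('pics/m7.png',im[...,::-1]); print(env.read_state()['t'])
E
```

```text
23.525
```

View pics/m7.png

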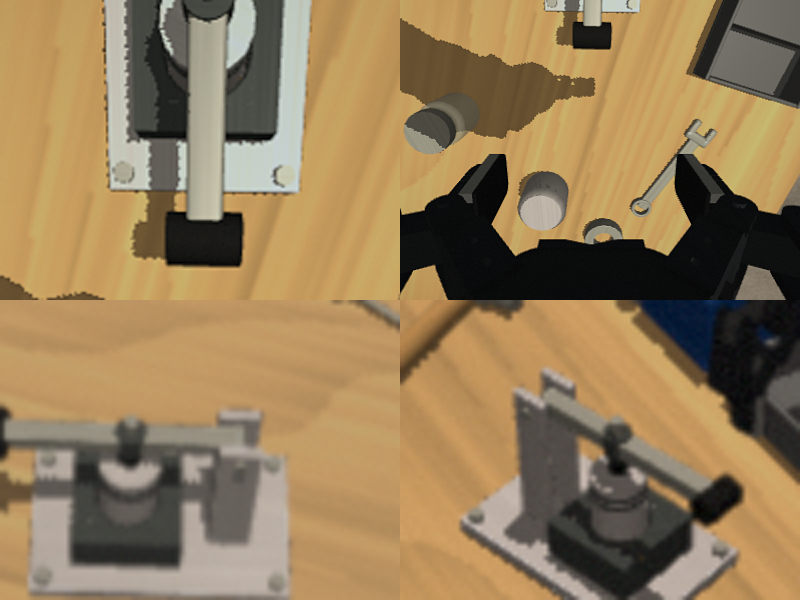

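The clamp lies level on the cartridge with its foot down, the gripper is clear, and the bystanders in view are undisturbed.

```bash
python3 -c "
from workcell import env
print(env.job_done())"
```

```text
the job is handed in; nothing more can be done
None
```

I handed the job in at about 23.5 s: the clamp drove the cartridge to its stop and pressed it there with about 36 N (worked out from 18.9 N at the grip), the clamp was left down on it, and no bystander was seen to move; the hand-in call returned no verdict.

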